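Stand up the ink pad's lid

ROBOT

A 6-joint arm with a two-finger parallel gripper is mounted at the origin on a cart in front of the work surface, level with it; the furniture and walls round the work are solid. World frame = base frame: x ahead of the robot, y to its left, z up, the work surface at z = 0. Lengths are in mm, angles in degrees, forces in N, time in s.
With the tool pointing down it reaches from about 425 to 1125 mm from the base axis. Payload 14.9 kg.
Tool frame: the origin (TCP) lies midway between the tips of the shut fingers; the grasp point (between the pads) lies 19 mm behind it; z points along the fingers, y is the line along which they close (so a half turn about z gives the same grasp; the last joint's range is limited). The gripper opens to 91 mm and grips with 3 to 60 N. Pads are 32 mm wide; open, the fingers measure 118 mm over their backs; the gripper's body (76 mm by 178 mm) begins 60 mm behind the grasp point.
Start: joints at [63.982, 21.709, 99.362, -0, 58.929, -1.908], TCP at [285.952, 638.944, 213.932] pointing down, gripper open.
Joint ranges: [-158.91, 158.91], [-42.39, 125.64], [0.06, 152.35], [-60.88, 240.88], [17.5, 164.5], [-176.32, 176.32]. Speed limits (degrees/s): [108.29, 108.29, 136.94, 180, 180, 180].

INTERFACE

Orientations are given as [roll, pitch, yaw] about the fixed x, y, z axes, in that order (R = Rz(yaw) Ry(pitch) Rx(roll)).
In Python, from rig import env gives the robot as it stands.
- The arm moves only by the tool step_arm, never from a script. Its argument "commands" is a list of rows, each a list of 5 numbers: the shift along the tool's x, y, z in m, then the turn about the tool's z in degrees, then the closure, from 0 (fully open) to 1 (shut). In form: [[dx, dy, dz, spin, hand], ...]. A call has 1 to 8 rows; each row is the pose to reach, as a shift and turn from the pose commanded when the call began, along the tool's axes at that moment; what a row does not reach only later rows make up. A row lasts 1/12 s, in which the tool goes at most 41.7 mm and 7.16 degrees, less where a joint would pass 70% of its speed; a pose out of reach is approached as far as the arm can. A call with a gripper value outside its range is refused whole. The fingers move at their own pace and stop on an object; "force" is the grip in N (left out, the last holds). Time passes only in rows, so rows that repeat a pose let the fingers close. It gives the time, the measured TCP pose, the force, the opening and the grip force at its end, in the units of the state.
- env.observe(): the state, without advancing time (a new reading comes with each control period).
- env.read_camera(name): name is "side" or "top"; returns a dict with "img" (400x640x3 uint8, red, green, blue), "depth" (400x640 float32, mm along the optical axis (not along the pixel's ray), 0 where there is no reading), "mtx" (3x3 intrinsics, pixels), "k1" (the pictures are not rectified: a ray, as slopes to the right and down, at radius r is drawn at 1 + k1 r^2 times it, then the intrinsics apply), "R" (3x3) and "t" (3): a world point X has camera coordinates R X + t. Camera axes: x right, y down, z forward; pixel columns grow to the right and rows downward; lengths in mm; the calibration is good to about 2 mm. A picture is of the moment at which its call begins.
- env.close_job(): hands the job in; it is judged then, once.
The state is a dict: "clock": time; "joint_positions": joint angles; "dq": joint speeds; "joint_efforts": joint torques, N m; "position": TCP position; "tcp_rot": TCP orientation; "force": force on the tool from outside, world axes, zero at the start; "ft_torque": the same for the moment, N m; "width": finger opening in mm; "finger_force": force on a finger pad.
Only numpy, scipy, OpenCV 4.12 (cv2) and the standard library are available. Lean on these libraries where they do the work, as an engineer would, in place of code of your own. Each camera call takes 0.05 s, during which the arm holds its last target. There are 200 camera calls.

TASK

Of the two blue and black ink pads lying between the letter tray and the closed laptop, one has been left half open. Raise its lid further until it stands straight up, at a right angle to the pad, so that its inky underside keeps off the desk and the pad is free for stamping, and let go. Leave the other ink pad shut.

Things in the scene. Friction and masses are not known exactly. Their poses are not given: they have to be found in the camera images.
- open_pad: The half-open ink pad: black base, blue lid, 76 mm from front to hinge, 104 mm wide, 17 mm high when shut; the base is 10 mm high and does not slide on the desk. Origin at the centre of its underside; x points from its front to the hinge side (away from the robot, turned up to 0.4 rad either way), z up. The hinge line runs along y, 38 mm behind the origin and 10 mm above the desk.
- open_pad_lid (a joint): Angle in rad between lid and base of the half-open ink pad: 0 shut, 1.57 the lid upright at a right angle to the pad, 2.09 fully back; it starts at 0.75 to 1.05. The hinge is stiff: the lid stays wherever it is left, and 1 to 3 N at its free edge moves it.
- lid_edge (a point): The middle of the half-open lid's free edge, half-way through its 6 mm thickness, 72 mm from the hinge line. The lid is 104 mm wide; its inner (ink) side, which looks down and towards the robot, lies in the plane through the hinge line, the outer side 6 mm off it. The edge is 60 to 75 mm above the desk at first and 82 mm with the lid upright.
- shut_pad_top (a point): The middle of the top of the other ink pad's closed lid, 16 mm above the desk, its z axis square to the lid; that pad looks and measures the same as the half-open one, and is a bystander to be left shut. Left of both pads, from about 120 mm off, stands a letter tray on legs, 180 mm high, and in front of it a 93 mm high mug.
Not all that is in view belongs to the job. Leave any red look-alike of the part that bears shut_pad_top alone.

How it is judged:
By the outcome, as a careful person would: the job done as asked, in the order asked, and still so for the second after the job is handed in, with the robot touching nothing.
It also fails if it takes over 35 s, if anything falls off the work surface, if the arm or the gripper's body presses on something with over 40 N, if the wrist force passes 120 N, or if a joint passes its speed limit or range.

## Working session

There is one attempt and no reset: what is moved stays moved. The work goes in short steps, Python scripts to look and compute and a tool call to move; the robot and the scene stay as the last step left them, time stands still between calls to the robot, and variables do not carry over. Pictures are saved under pics/ and viewed, at most 10 in all, crops included, and the job is handed in when it is done.

Besides the shell and the picture viewer there is one more tool, called after "Emit:" by a JSON object that holds its "op" and its "data", one argument or row to a line. step_arm: Moves the arm, as the interface text tells. Its arguments: {"type":"object","properties":{"commands":{"type":"array"},"force":{"type":"number"}},"required":["commands"]}

```bash
mkdir -p pics; ls; cat > h.py <<'E'
from rig import env
import numpy as np, cv2
def cam(n):
    c=env.read_camera(n); return c
def pts(c):
    # world point per pixel
    K=np.array(c["mtx"],float);k=c["k1"];h,w=c["depth"].shape
    u,v=np.meshgrid(np.arange(w),np.arange(h))
    x=(u-K[0,2])/K[0,0];y=(v-K[1,2])/K[1,1]
    rd=np.hypot(x,y);r=rd.copy()
    for _ in range(20): r=rd/(1+k*r*r)
    s=np.where(rd>0,r/np.maximum(rd,1e-12),1)
    d=c["depth"]
    P=np.stack([x*s*d,y*s*d,d],-1)
    return (P-np.array(c["t"]))@np.array(c["R"])
E
python3 - <<'E'
from h import *
for n in("side","top"):
    c=cam(n);cv2.imwrite(f"pics/{n}1.png",c["img"][:,:,::-1]);np.savez(f"{n}1.npz",P=pts(c),img=c["img"])
    print(n,-np.array(c["R"]).T@np.array(c["t"]),c["k1"])
print(env.observe())
E
```

```text
pics
side [ 309.03673343 -896.1895196   623.01963395] -0.10001640744190092
top [ 430.706365   -278.26611278  874.15100253] -0.012129132177391358
{'clock': 0.1, 'joint_positions': array([ 6.39806280e+01,  2.17353315e+01,  9.93921191e+01,  9.23926605e-04,
        5.89284144e+01, -1.90906888e+00]), 'dq': array([ 0.0209507 ,  0.05251171, -0.03589629,  0.11179827,  0.02287001,
       -0.00684318]), 'joint_efforts': array([ 1.13267201e-03, -7.65036893e+01, -4.35289264e+01,  6.52941037e-02,
        3.97712819e-02, -7.79283113e-06]), 'position': array([285.80554605, 638.60866131, 213.35727229]), 'tcp_rot': array([-1.79944192e+02, -2.65151225e-03,  1.55889218e+02]), 'force': array([-0.48608852, -0.0640337 ,  0.77291261]), 'ft_torque': array([ 0.00271632,  0.02505093, -0.02617287]), 'finger_force': 0.0, 'width': 90.88937784374045}
```

View pics/top1.png

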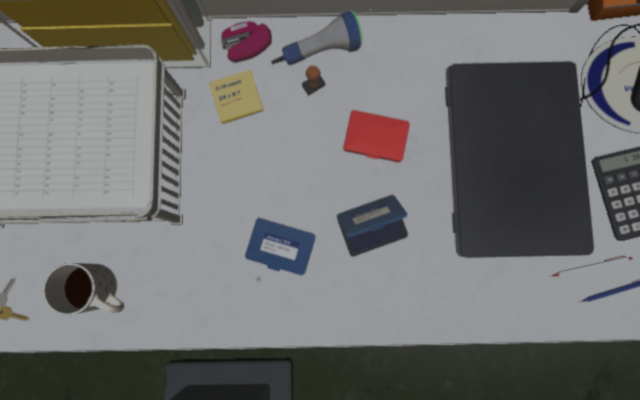

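View pics/side1.png

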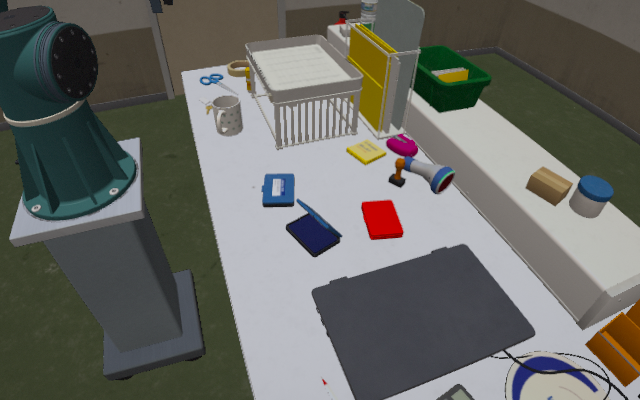

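Top view: the shut blue pad is at (280,246), the half-open blue pad at (372,224) with its dark inside showing, and a red look-alike at (377,136). The half-open one at (372,224) fits the task. I'll confirm that in a crop and measure it.

```bash
python3 - <<'E'
from h import *
t=np.load("top1.npz");s=np.load("side1.npz")
a=cv2.resize(t["img"][180:285,230:430],None,fx=4,fy=4,interpolation=cv2.INTER_CUBIC)[:420]
b=cv2.resize(s["img"][160:265,240:440],None,fx=4,fy=4,interpolation=cv2.INTER_CUBIC)
cv2.imwrite("pics/crop1.png",np.vstack([a[:300],b[:300]])[:,:,::-1])
P=t["P"];
for uv in [(372,213),(345,218),(400,208),(375,237),(350,245),(400,235),(280,246),(260,240),(300,250),(377,136),(320,300),(160,200),(85,270)]:
    print(uv,P[uv[1],uv[0]].round(1))
# lid points: above desk, in both cams
for n,D,(r0,r1,c0,c1) in(("top",t,(185,262,328,418)),("side",s,(190,262,278,350))):
    Q=D["P"][r0:r1,c0:c1].reshape(-1,3); C=D["img"][r0:r1,c0:c1].reshape(-1,3).astype(int)
    m=(Q[:,2]>20)&(Q[:,2]<90)
    L=Q[m]; print(n,len(L),L.min(0).round(1),L.max(0).round(1))
    best=None;rng=np.random.default_rng(0)
    for _ in range(500):
        p=L[rng.choice(len(L),3,replace=False)];nn=np.cross(p[1]-p[0],p[2]-p[0])
        if np.linalg.norm(nn)<50: continue
        nn/=np.linalg.norm(nn);k=abs((L-p[0])@nn)<2
        if best is None or k.sum()>best.sum(): best=k
    I=L[best];c=I.mean(0);nn=np.linalg.svd(I-c,full_matrices=False)[2][2];nn*=np.sign(nn[2])
    print(" plane",len(I),c.round(1),nn.round(3),"tilt",np.degrees(np.arccos(nn[2])).round(1),"az",np.degrees(np.arctan2(nn[1],nn[0])).round(1))
    bm=(Q[:,2]>5)&(Q[:,2]<13); B=Q[bm]
    if len(B)>20: print(" base rect",cv2.minAreaRect(B[:,:2].astype(np.float32)),len(B))
    # top edge
    top=L[L[:,2]>np.percentile(L[:,2],90)]; print(" top",top.mean(0).round(1), top.min(0).round(1),top.max(0).round(1))
E
```

```text
(372, 213) [ 515.6 -357.6   47.2]
(345, 218) [ 509.8 -314.5   32. ]
(400, 208) [ 521.9 -401.9   55.1]
(375, 237) [ 479.  -364.9    9.5]
(350, 245) [ 466.5 -322.7    8. ]
(400, 235) [ 481.4 -406.9    9.8]
(280, 246) [ 466.8 -205.9   14.9]
(260, 240) [ 477.5 -172.5   13.8]
(300, 250) [ 459.6 -239.1   15.7]
(377, 136) [ 651.1 -373.6   16.2]
(320, 300) [ 376.6 -270.6    0.7]
(160, 200) [530.3 -45.1 144.7]
(85, 270) [433.1  82.   93.6]
top 1579 [ 478.  -410.7   20.1] [ 546.3 -301.6   76.6]
 plane 1453 [ 511.7 -355.9   48.2] [0.758 0.253 0.601] tilt 53.1 az 18.5
 base rect ((499.2862243652344, -360.56243896484375), (76.40003204345703, 104.11475372314453), 18.554033279418945) 1050
 top [ 493.8 -361.6   71.4] [ 479.3 -408.7   70. ] [ 512.2 -316.8   76.6]
side 299 [ 477.1 -413.3   20. ] [ 547.8 -309.6   75.4]
 plane 194 [ 509.1 -370.4   57.1] [0.748 0.237 0.62 ] tilt 51.7 az 17.6
 base rect ((486.55206298828125, -333.763427734375), (71.85149383544922, 170.69505310058594), 18.703189849853516) 1227
 top [ 494.6 -370.6   73.2] [ 482.1 -409.5   72.2] [ 510.3 -325.9   75.4]
```

View pics/crop1.png

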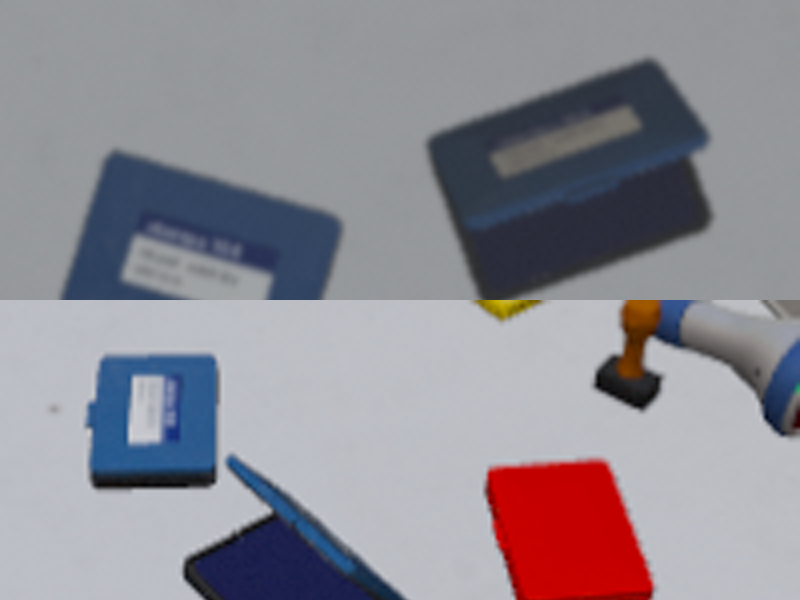

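The crop confirms it. The half-open pad's base is centred at (499,-361) with yaw 18.5°, and its base rectangle measures 76×104, which matches. The lid is at about 53° (0.92 rad) with its edge about 70 mm up. The neighbouring blue pad is shut, and the red one is the look-alike.

Plan: turn the open gripper so that it closes along the pad's x axis, straddle the lid, and push with the flat inner finger until its face is in the hinge plane.

Emit:
{"op": "step_arm", "data": {
  "commands": [
    [-0.327, -0.28, -0.027, 7, 0],
    [-0.327, -0.28, -0.027, 14, 0],
    [-0.327, -0.28, -0.027, 21, 0],
    [-0.327, -0.28, -0.027, 28, 0],
    [-0.327, -0.28, -0.027, 35, 0],
    [-0.327, -0.28, -0.027, 42, 0],
    [-0.327, -0.28, -0.027, 47.4, 0],
    [-0.327, -0.28, -0.027, 47.4, 0]
  ]
}}

```text
clock: 0.77
position: [428.5, 336.3, 234.8]
tcp_rot: [-180.0, 0.0, 108.1]
force: [0.8, 0.1, 0.2]
width: 91.0
finger_force: 0.0
```

Emit:
{"op": "step_arm", "data": {
  "commands": [
    [-0.335, -0.038, -0.005, 0, 0],
    [-0.335, -0.038, -0.005, 0, 0],
    [-0.335, -0.038, -0.005, 0, 0],
    [-0.335, -0.038, -0.005, 0, 0],
    [-0.335, -0.038, -0.005, 0, 0],
    [-0.335, -0.038, -0.005, 0, 0],
    [-0.335, -0.038, -0.005, 0, 0],
    [-0.335, -0.038, -0.005, 0, 0]
  ]
}}

```text
clock: 1.43
position: [497.4, 10.2, 239.8]
tcp_rot: [180.0, 0.0, 108.5]
force: [0.4, -0.0, 0.4]
width: 91.1
finger_force: 0.0
```

Emit:
{"op": "step_arm", "data": {
  "commands": [
    [-0.352, -0.091, 0, 0, 0],
    [-0.352, -0.091, 0, 0, 0],
    [-0.352, -0.091, 0, 0, 0],
    [-0.352, -0.091, 0, 0, 0],
    [-0.352, -0.091, 0, 0, 0],
    [-0.352, -0.091, 0, 0, 0],
    [-0.352, -0.091, 0, 0, 0],
    [-0.352, -0.091, 0, 0, 0]
  ]
}}

```text
clock: 2.1
position: [520.3, -322.4, 239.5]
tcp_rot: [-180.0, -0.0, 108.5]
force: [0.7, 1.6, 0.3]
width: 91.2
finger_force: 0.0
```

Emit:
{"op": "step_arm", "data": {
  "commands": [
    [-0.029, -0.007, 0, 0, 0],
    [-0.029, -0.007, 0.03, 0, 0],
    [-0.029, -0.007, 0.06, 0, 0],
    [-0.029, -0.007, 0.09, 0, 0],
    [-0.029, -0.007, 0.12, 0, 0],
    [-0.029, -0.007, 0.14, 0, 0],
    [-0.029, -0.007, 0.14, 0, 0],
    [-0.029, -0.007, 0.14, 0, 0]
  ]
}}

```text
clock: 2.77
position: [522.9, -349.7, 99.2]
tcp_rot: [-179.9, -0.1, 108.5]
force: [0.9, -0.8, 0.8]
width: 91.3
finger_force: 0.0
```

```bash
python3 - <<'E'
from h import *
c=cam("side");s=c["img"][100:290,230:480]
cv2.imwrite("pics/side2.png",cv2.resize(s,None,fx=3,fy=3,interpolation=cv2.INTER_CUBIC)[:,:,::-1])
o=env.observe();print(o["position"],o["tcp_rot"],o["force"])
y=np.radians(18.5);d=o["position"][:2]-np.array([499.3,-360.6]);print("pad xy",d@[np.cos(y),np.sin(y)],d@[-np.sin(y),np.cos(y)])
E
```

```text
[ 523.6910232  -350.22145603  100.49650952] [1.79992551e+02 8.94113980e-03 1.08489032e+02] [0.74267754 0.96683651 0.14422598]
pad xy 26.42374460305868 2.1028335150135327
```

View pics/side2.png

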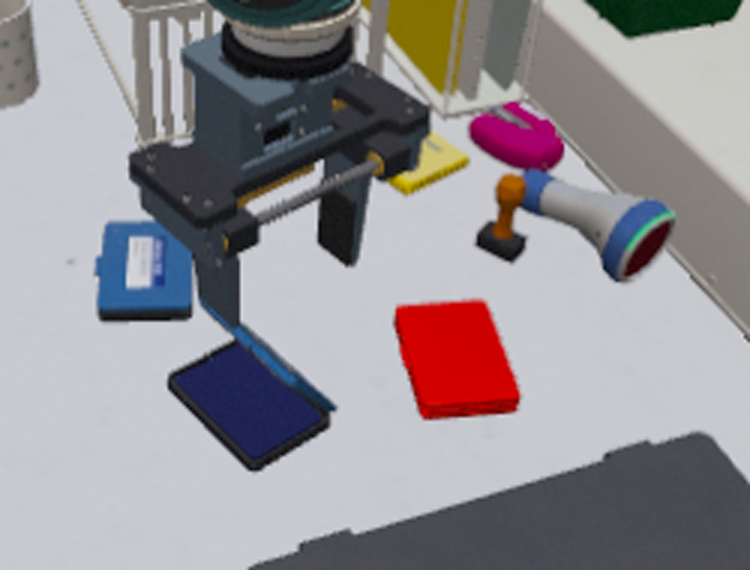

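The view shows the gripper straddling the pad, with the robot-side finger at (220,310) just in front of the lid edge. The far finger is clear at (345,250). Descending to z ≈ 42.

Emit:
{"op": "step_arm", "data": {
  "commands": [
    [0, -0.004, 0.0, 0, 0],
    [0, -0.004, 0.02, 0, 0],
    [0, -0.004, 0.04, 0, 0],
    [0, -0.004, 0.058, 0, 0],
    [0, -0.004, 0.058, 0, 0],
    [0, -0.004, 0.058, 0, 0]
  ]
}}

```text
clock: 3.32
position: [519.7, -351.5, 42.7]
tcp_rot: [180.0, 0.0, 108.5]
force: [0.2, -0.2, -0.2]
width: 91.3
finger_force: 0.0
```

Emit:
{"op": "step_arm", "data": {
  "commands": [
    [0, 0.008, 0, 0, 0],
    [0, 0.016, 0, 0, 0],
    [0, 0.024, 0, 0, 0],
    [0, 0.032, 0, 0, 0],
    [0, 0.038, 0, 0, 0],
    [0, 0.044, 0, 0, 0],
    [0, 0.05, 0, 0, 0],
    [0, 0.05, 0, 0, 0]
  ]
}}

```text
clock: 3.98
position: [568.2, -335.0, 41.7]
tcp_rot: [180.0, 0.0, 108.5]
force: [-0.1, -0.1, 0.5]
width: 91.1
finger_force: 0.0
```

```bash
cat >> h.py <<'E'
def lid():
    o=env.observe();y=np.radians(18.5);C=np.array([499.3,-360.6]);A=np.array([[np.cos(y),np.sin(y)],[-np.sin(y),np.cos(y)]])
    print("tcp",o["position"].round(1),"pad xy",(A@(o["position"][:2]-C)).round(1),"F",o["force"].round(1))
    for n in("top","side"):
        c=cam(n);P=pts(c);I=c["img"].astype(int);q=(P[...,:2]-C)@A.T
        m=(abs(q[...,1])<50)&(q[...,0]>-20)&(q[...,0]<70)&(P[...,2]>18)&(P[...,2]<88)&(I[...,2]>I[...,0]*1.5)&(I[...,2]>I[...,1]*1.12)
        x,z=q[m][:,0],P[m][:,2]
        if len(x)<10: print(n,len(x));continue
        print(n,len(x),"zmax",z.max().round(1),"x by z",[(zz,np.median(x[abs(z-zz)<5]).round(1),int((abs(z-zz)<5).sum())) for zz in range(25,90,10) if (abs(z-zz)<5).any()])
        cv2.imwrite(f"pics/{n}_{o['clock']:.2f}.png",cv2.resize(c["img"][160:280,240:440],None,fx=4,fy=4,interpolation=cv2.INTER_CUBIC)[:,:,::-1])
E
python3 -c "from h import *;lid()"
```

```text
tcp [ 568.2 -335.    41.7] pad xy [73.5  2.4] F [-0.1 -0.1  0.5]
top 0
side 51 zmax 85.8 x by z [(55, np.float64(31.8), 1), (75, np.float64(29.5), 9), (85, np.float64(30.6), 41)]
```

The finger face is at pad x ≈ 28, so the lid is at about 82°. The last 10 mm brings the face to the hinge plane at 38.

Emit:
{"op": "step_arm", "data": {
  "commands": [
    [0, 0.004, 0, 0, 0],
    [0, 0.007, 0, 0, 0],
    [0, 0.01, 0, 0, 0],
    [0, 0.01, 0, 0, 0],
    [0, 0.01, 0, 0, 0]
  ]
}}

```text
clock: 4.5
position: [576.6, -332.2, 41.6]
tcp_rot: [180.0, -0.0, 108.5]
force: [0.1, -0.2, -0.4]
width: 91.0
finger_force: 0.2
```

```bash
python3 -c "from h import *;lid()"; ls pics
```

```text
tcp [ 576.6 -332.2   41.6] pad xy [82.4  2.4] F [ 0.1 -0.2 -0.4]
top 0
side 47 zmax 87.1 x by z [(75, np.float64(42.2), 11), (85, np.float64(43.5), 36)]
crop1.png
side1.png
side2.png
side_3.98.png
side_4.50.png
top1.png
```

Emit:
{"op": "step_arm", "data": {
  "commands": [
    [0, -0.008, 0, 0, 0],
    [0, -0.016, 0, 0, 0],
    [0, -0.02, 0, 0, 0],
    [0, -0.02, -0.03, 0, 0],
    [0, -0.02, -0.06, 0, 0],
    [0, -0.02, -0.1, 0, 0],
    [0, -0.02, -0.14, 0, 0],
    [0, -0.02, -0.17, 0, 0]
  ]
}}

```text
clock: 5.27
position: [557.5, -339.2, 215.1]
tcp_rot: [179.9, 0.1, 108.5]
force: [0.3, -0.4, -0.7]
width: 91.0
finger_force: 0.0
```

Emit:
{"op": "step_arm", "data": {
  "commands": [
    [0.04, -0.02, -0.03, 0, 0],
    [0.08, -0.04, -0.03, 0, 0],
    [0.12, -0.06, -0.03, 0, 0],
    [0.16, -0.06, -0.03, 0, 0],
    [0.2, -0.06, -0.03, 0, 0],
    [0.2, -0.06, -0.03, 0, 0],
    [0.2, -0.06, -0.03, 0, 0]
  ]
}}

```text
clock: 5.85
position: [435.7, -166.0, 241.9]
tcp_rot: [180.0, 0.0, 108.6]
force: [0.9, 0.3, 0.7]
width: 91.1
finger_force: 0.0
```

```bash
python3 -c "
from h import *;lid()
import glob
print(sorted(glob.glob('pics/*')))
f=[sorted(glob.glob('pics/'+n+'_*'))[-1] for n in ('top','side') if glob.glob('pics/'+n+'_*')]
a=[cv2.resize(cv2.imread(x),(500,300)) for x in f]
cv2.imwrite('pics/check.png',np.vstack(a))"
```

```text
tcp [ 435.7 -166.   241.9] pad xy [  1.4 204.7] F [0.9 0.3 0.7]
top 144 zmax 87.5 x by z [(75, np.float64(43.0), 22), (85, np.float64(43.6), 122)]
side 107 zmax 86.5 x by z [(75, np.float64(42.2), 24), (85, np.float64(42.9), 83)]
['pics/crop1.png', 'pics/side1.png', 'pics/side2.png', 'pics/side_3.98.png', 'pics/side_4.50.png', 'pics/side_5.85.png', 'pics/top1.png', 'pics/top_5.85.png']
```

View pics/check.png

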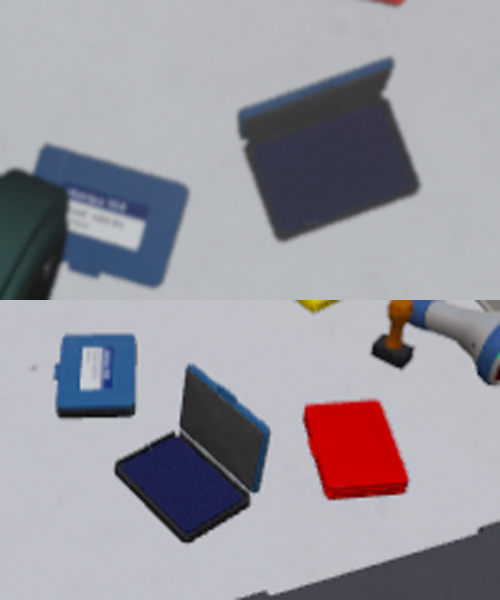

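The picture shows the lid standing up at (320,100) in the top half and (225,430) in the side half. The other pads are unmoved. I'll fit a plane to the lid's inner face to check the angle.

```bash
python3 - <<'E'
from h import *
y=np.radians(18.5);C=np.array([499.3,-360.6]);A=np.array([[np.cos(y),np.sin(y)],[-np.sin(y),np.cos(y)]])
for n in("top","side"):
    P=pts(cam(n));q=(P[...,:2]-C)@A.T;m=(abs(q[...,1])<48)&(q[...,0]>25)&(q[...,0]<55)&(P[...,2]>20)&(P[...,2]<76)
    x,yy,z=q[m][:,0],q[m][:,1],P[m][:,2];k=np.ones(len(x),bool)
    for _ in range(6):
        M=np.c_[z,yy,np.ones(len(z))];p=np.linalg.lstsq(M[k],x[k],rcond=None)[0];r=abs(M@p-x);k=r<max(1.5,2*np.median(r))
    print(n,len(x),k.sum(),"lid angle",90+np.degrees(np.arctan(p[0])).round(2),"x at z10",(p[0]*10+p[2]).round(1),"skew",p[1].round(3),"rms",r[k].std().round(2))
E
```

```text
top 415 413 lid angle 96.4 x at z10 32.4 skew 0.001 rms 0.19
side 665 631 lid angle 96.38 x at z10 32.5 skew 0.001 rms 0.38
```

Both cameras give 96.4°, so the lid is slightly over. My base rectangle probably included the lid's heel, which put the hinge about 5 mm too far back. I'll check this against the base front and the desk plane before nudging it back.

```bash
python3 - <<'E'
from h import *
y=np.radians(18.5);C=np.array([499.3,-360.6]);A=np.array([[np.cos(y),np.sin(y)],[-np.sin(y),np.cos(y)]])
for n in("top","side"):
    P=pts(cam(n));q=(P[...,:2]-C)@A.T;z=P[...,2]
    m=(abs(q[...,1])<45)&(abs(q[...,0])<70)
    b=m&(z>6)&(z<14);print(n,"base x range",np.percentile(q[b][:,0],[0.5,2,50,98,99.5]).round(1))
    b2=m&(z>6)&(z<14)&(q[...,0]>-35)&(q[...,0]<25);Q=q[b2];p=np.linalg.lstsq(np.c_[Q,np.ones(len(Q))],z[b2],rcond=None)[0];print(" base plane slope",np.degrees(p[:2]).round(2),"z",p[2].round(1))
    d=(abs(q[...,1])<100)&(abs(q[...,0])<120)&(abs(z)<4);Q=q[d];p=np.linalg.lstsq(np.c_[Q,np.ones(len(Q))],z[d],rcond=None)[0];print(" desk slope",np.degrees(p[:2]).round(2),"z",p[2].round(1))
    yw=(abs(q[...,0])<80)&(abs(q[...,1])<80)&(z>6)&(z<13);print(" rect",cv2.minAreaRect(q[yw].astype(np.float32)))
    t=m&(z>78)&(z<95);print(" top edge x",np.percentile(q[t][:,0],[2,50,98]).round(1),"z",np.percentile(z[t],[50,98]).round(1))
E
```

```text
top base x range [-37.9 -36.9  -2.4  32.1  32.9]
 base plane slope [0.21 0.07] z 9.1
 desk slope [0.07 0.01] z -0.2
 rect ((-2.5920257568359375, -0.1298065185546875), (104.32369232177734, 71.17650604248047), 89.9052734375)
 top edge x [39.9 43.9 47.5] z [81.1 86.9]
side base x range [-38.6 -38.1  -4.5  32.6  33.6]
 base plane slope [0.39 0.03] z 9.7
 desk slope [0.11 0.05] z 0.4
 rect ((-2.2657928466796875, -2.176746368408203), (106.52247619628906, 73.73406219482422), 89.83594512939453)
 top edge x [39.4 42.5 46.9] z [81.2 86.1]
```

```bash
python3 - <<'E'
from h import *
y=np.radians(18.5);C=np.array([499.3,-360.6]);A=np.array([[np.cos(y),np.sin(y)],[-np.sin(y),np.cos(y)]])
def prof(P,y0,y1,lbl):
    q=(P[...,:2]-C)@A.T
    m=(q[...,1]>y0)&(q[...,1]<y1)&(abs(q[...,0])<60)&(P[...,2]<95)&(P[...,2]>-5)
    s=np.c_[q[m][:,0],P[m][:,2]];s=s[np.argsort(s[:,0])]
    print(lbl,[(float(np.median(g[:,0]).round(1)),float(np.median(g[:,1]).round(1))) for g in np.array_split(s[(s[:,0]<-30)|(s[:,0]>22)],40)])
prof(np.load("top1.npz")["P"],15,40,"top before")
for n in("top","side"):
    P=pts(cam(n));prof(P,15,40,n+" now")
t=np.load("top1.npz");P=t["P"][215:280,240:320].reshape(-1,3);P=P[(P[:,2]>8)&(P[:,2]<22)]
print("shut rect",cv2.minAreaRect(P[:,:2].astype(np.float32)),np.median(P[:,2]))
E
```

```text
top before [(-59.3, -0.2), (-57.5, 0.8), (-56.0, 0.8), (-54.3, -0.0), (-52.5, -0.9), (-50.8, -0.8), (-49.2, -0.1), (-47.5, -0.2), (-45.6, -1.0), (-44.0, -0.5), (-42.2, -1.0), (-40.7, 0.4), (-39.1, 0.1), (-37.5, 10.5), (-35.9, 4.0), (-34.4, 4.4), (-32.8, 7.8), (-31.3, 9.4), (22.2, 35.6), (23.8, 34.6), (25.5, 32.6), (27.2, 29.1), (28.9, 26.8), (30.7, 24.7), (32.3, 22.5), (34.2, 20.5), (36.0, 17.9), (37.7, 14.7), (40.9, 0.1), (42.8, 0.7), (44.3, -0.0), (46.0, 0.1), (47.7, -0.9), (49.4, 0.2), (50.9, -0.5), (52.7, -0.3), (54.5, -0.7), (56.0, -0.0), (57.5, -0.1), (59.2, -0.4)]
top now [(-59.1, -0.1), (-57.4, 0.8), (-55.7, -0.5), (-54.0, -0.1), (-52.2, -0.9), (-50.4, -0.1), (-48.8, -0.4), (-47.1, -0.7), (-45.5, -0.9), (-43.7, -0.6), (-42.2, 0.8), (-40.5, -0.1), (-38.8, 0.4), (-37.2, 9.9), (-35.5, 4.3), (-33.8, 3.9), (-32.1, 9.3), (-30.4, 8.6), (23.6, 8.6), (25.3, 9.6), (27.1, 8.7), (28.8, 6.5), (30.9, 2.9), (32.2, 8.1), (33.4, 16.6), (34.2, 24.8), (35.1, 35.5), (36.1, 41.9), (37.0, 49.9), (37.9, 57.5), (38.8, 65.4), (39.6, 72.7), (40.7, 78.5), (41.8, 80.0), (43.0, 81.5), (44.3, 81.9), (45.6, 81.5), (47.1, 80.3), (57.4, 0.0), (59.1, 0.8)]
side now [(-59.0, 0.3), (-56.8, 0.9), (-53.4, -0.0), (-50.7, 0.6), (-48.0, 0.5), (-45.5, 0.4), (-43.4, 1.3), (-40.6, -0.4), (-38.6, 7.9), (-38.1, 3.6), (-37.2, 8.7), (-33.4, 9.4), (-31.4, 8.7), (24.2, 9.4), (27.0, 9.2), (31.5, 8.8), (32.3, 10.7), (32.9, 10.6), (33.4, 16.7), (33.8, 21.3), (34.4, 24.7), (34.7, 29.4), (35.1, 32.8), (35.3, 39.3), (35.6, 34.9), (35.9, 41.3), (36.5, 46.1), (37.1, 52.8), (37.6, 54.3), (38.0, 55.7), (38.3, 61.4), (38.5, 67.0), (39.3, 72.1), (39.6, 69.2), (39.9, 72.7), (40.2, 71.9), (40.9, 76.0), (42.1, 79.4), (43.7, 81.5), (45.4, 81.9)]
shut rect ((465.3343505859375, -204.9961395263672), (104.08425903320312, 76.52155303955078), 72.2227783203125) 16.198220497121667
```

The profile settles it. The hinge is at pad x ≈ 33 in my frame, because the 76 mm rectangle had caught the heel and tab. The lid leans back 6.3°. I'll straddle it again and nudge it forward with the far finger until that face is at x ≈ 39 (hinge + 6 mm thickness).

Emit:
{"op": "step_arm", "data": {
  "commands": [
    [-0.041, 0.002, 0, 0, 0],
    [-0.082, 0.004, 0, 0, 0],
    [-0.123, 0.006, 0, 0, 0],
    [-0.164, 0.009, 0, 0, 0],
    [-0.204, 0.011, 0, 0, 0],
    [-0.204, 0.011, 0.04, 0, 0],
    [-0.204, 0.011, 0.08, 0, 0],
    [-0.204, 0.011, 0.1, 0, 0]
  ]
}}

```text
clock: 6.92
position: [510.6, -357.9, 137.1]
tcp_rot: [-179.9, -0.2, 108.4]
force: [-0.2, 1.0, -1.2]
width: 91.3
finger_force: 0.0
```

Emit:
{"op": "step_arm", "data": {
  "commands": [
    [0, 0, 0, 0, 0],
    [0, 0, 0, 0, 0]
  ]
}}

```text
clock: 7.08
position: [512.0, -358.0, 141.1]
tcp_rot: [-179.9, -0.1, 108.5]
force: [0.5, -0.1, 0.4]
width: 91.3
finger_force: 0.0
```

Emit:
{"op": "step_arm", "data": {
  "commands": [
    [0, 0, 0.03, 0, 0],
    [0, 0, 0.06, 0, 0],
    [0, 0, 0.085, 0, 0],
    [0, 0, 0.099, 0, 0],
    [0, 0, 0.099, 0, 0],
    [0, 0, 0.099, 0, 0]
  ]
}}

```text
clock: 7.58
position: [513.1, -358.5, 44.1]
tcp_rot: [180.0, 0.1, 108.5]
force: [0.4, -1.0, 0.2]
width: 91.3
finger_force: 0.0
```

Emit:
{"op": "step_arm", "data": {
  "commands": [
    [0, -0.005, 0, 0, 0],
    [0, -0.01, 0, 0, 0],
    [0, -0.014, 0, 0, 0],
    [0, -0.017, 0, 0, 0],
    [0, -0.019, 0, 0, 0],
    [0, -0.019, 0, 0, 0],
    [0, -0.019, 0, 0, 0]
  ]
}}

```text
clock: 8.17
position: [494.1, -364.0, 42.8]
tcp_rot: [-180.0, -0.0, 108.5]
force: [-1.2, -0.2, -0.3]
width: 91.3
finger_force: 0.0
```

```bash
cat > ang.py <<'E'
from h import *
y=np.radians(18.5);C=np.array([499.3,-360.6]);A=np.array([[np.cos(y),np.sin(y)],[-np.sin(y),np.cos(y)]])
o=env.observe();print((A@(o["position"][:2]-C)).round(1),o["position"].round(1),o["width"],o["force"].round(1),o["clock"])
for n in("top","side"):
    P=pts(cam(n));q=(P[...,:2]-C)@A.T;m=(abs(q[...,1])<48)&(q[...,0]>25)&(q[...,0]<39)&(P[...,2]>18)&(P[...,2]<74)
    x,yy,z=q[m][:,0],q[m][:,1],P[m][:,2];k=np.ones(len(x),bool)
    if len(x)<30: print(n,len(x));continue
    for _ in range(6):
        M=np.c_[z,yy,np.ones(len(z))];p=np.linalg.lstsq(M[k],x[k],rcond=None)[0];r=abs(M@p-x);k=r<max(1.5,2*np.median(r))
    print(n,len(x),k.sum(),"lid angle",90+np.degrees(np.arctan(p[0])).round(2),"x at z10",(p[0]*10+p[2]).round(1),"rms",r[k].std().round(2))
E
python3 ang.py
```

```text
[-6.  -1.6] [ 494.1 -364.    42.8] 91.31689730356013 [-1.2 -0.2 -0.3] 8.1667
top 0
side 518 500 lid angle 90.29 x at z10 32.4 rms 0.36
```

The side camera now reads 90.3°. Backing off and withdrawing.

Emit:
{"op": "step_arm", "data": {
  "commands": [
    [0, 0.006, 0, 0, 0],
    [0, 0.014, 0, 0, 0],
    [0, 0.018, 0, 0, 0],
    [0, 0.018, 0, 0, 0],
    [0, 0.018, -0.03, 0, 0],
    [0, 0.018, -0.07, 0, 0],
    [0, 0.018, -0.11, 0, 0],
    [0, 0.018, -0.15, 0, 0]
  ]
}}

```text
clock: 8.93
position: [511.1, -357.8, 194.2]
tcp_rot: [-180.0, -0.0, 108.5]
force: [0.5, 0.1, -0.0]
width: 91.2
finger_force: 0.0
```

Emit:
{"op": "step_arm", "data": {
  "commands": [
    [0, 0, -0.04, 0, 0],
    [0.04, -0.01, -0.04, 0, 0],
    [0.08, -0.03, -0.04, 0, 0],
    [0.12, -0.04, -0.04, 0, 0],
    [0.16, -0.06, -0.04, 0, 0],
    [0.2, -0.06, -0.04, 0, 0],
    [0.2, -0.06, -0.04, 0, 0],
    [0.2, -0.06, -0.04, 0, 0]
  ]
}}

```text
clock: 9.6
position: [390.4, -186.2, 233.0]
tcp_rot: [180.0, 0.0, 108.6]
force: [0.7, -0.1, 0.9]
width: 91.1
finger_force: 0.0
```

```bash
python3 ang.py; python3 -c "
from h import *
a=[cv2.resize(cam(n)['img'][160:280,240:440],(500,300),interpolation=cv2.INTER_CUBIC) for n in('top','side')]
cv2.imwrite('pics/check2.png',np.vstack(a)[:,:,::-1])"
```

```text
[-47.9 199.9] [ 390.4 -186.2  233. ] 91.14975630320791 [ 0.7 -0.1  0.9] 9.6
top 174 174 lid angle 90.0 x at z10 32.5 rms 0.07
side 557 546 lid angle 90.14 x at z10 32.6 rms 0.35
```

View pics/check2.png

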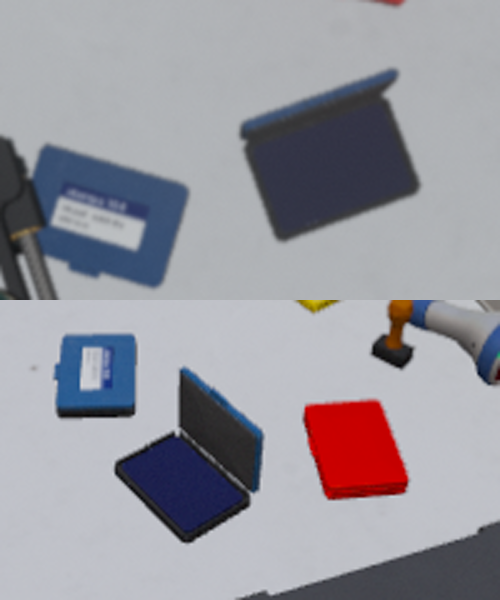

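The lid is upright at (320,100) in the top half and (220,430) in the side half, and both cameras measure 90°. The other blue pad at (110,215) is still shut, and the robot is clear.

```bash
python3 -c "
from rig import env
print(env.close_job())"
```

```text
the job is handed in; nothing more can be done
None
```

The half-open ink pad's lid now stands upright, measured at 90.0–90.1° by the two cameras. The other ink pad is still shut, the robot is clear of everything, and the job was handed in after about 10 s of the 35 s allowed.

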